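# Open the cover of a board-test fixture past a catch that may be caught

### The job

Take the bar handle of the test fixture's hinged cover and tug it up first, without having worked the release, to learn whether the hidden catch is holding it. Only if it is caught, let the cover back down and slide the black release tab on the housing beside it fully away from the cover (leave the tab alone if the cover comes up freely); then lift the cover open to at least 40 degrees and finish while still holding it open with the gripper, since it falls shut if let go. Do not force the cover past the catch, and do not shift the other things on the table.

Things in the scene. Friction and masses are not known exactly. Their poses are not given: they have to be found in the camera images.
- fixture: Board-test fixture, bolted down: dark foot plate 260 x 300 x 10 mm, on it an aluminium box 220 x 170 mm with a hinged, windowed cover, and on its +y side a grey catch housing 52 (x) by 54 (y) mm, top 62 mm above the table. Origin: on the table under the middle of the aluminium box; -x is its front (handle side), +y the housing side, z up.
- cover (a joint): Opening angle of the cover, rad: 0 shut, 1.4 at its stop, grows as the handle rises. Cover 0.3 to 0.5 kg; 1 to 3 N at the bar lifts it; it falls shut when let go. If the catch holds it, it has play: it rises freely to about 0.05 rad (10 to 16 mm at the bar), then stops hard; if not, it goes on rising freely.
- cover_bar (a point): Middle of the cover's handle: round steel bar 12 mm thick, 90 mm long, along the fixture's y, 50 mm clear ahead of the cover's and box's front, 56 mm above the table when shut, 272 mm from the hinge line. Pinched from above with fingers closing along the fixture's x, it turns in the grip as the cover opens. Moves with the cover.
- cover_hinge (a point): Middle of the hinge line (along the fixture's y), fixed to the fixture at the back of the cover: 112 mm behind (+x of) the fixture's origin, 56 mm above the table. The cover is 12 mm thick, its upper face 62 mm above the table when shut.
- release_tab (a point): Middle of the release tab, a black ribbed block on the grey housing's top: 26 (fixture x) by 12 (fixture y) by 20 mm tall, foot 64 mm and top 84 mm above the table, this point 74 mm. It slides 14 mm towards the fixture's +y, away from the cover. Pinch it from above with the fingers closing along the fixture's y.
- release (a joint): Travel of the release tab in m: 0 at rest, 0.014 fully slid (towards the fixture's +y). A light spring returns it towards 0 when let go; moving it takes up to 6 N. Past about half its travel it throws a caught bolt back; the bolt then stays back.
- bolt_nose (a point): Tip of the catch's steel bolt, 18 mm wide, hidden inside the housing and under the cover's ear. An over-centre spring keeps it in one of two places: thrown out, caught (y about +0.0915 in the fixture's frame) or drawn back, free (y about +0.1055). It cannot be reached or told from outside.
- spool: Solder spool standing on the table, 54 mm across, 40 mm high; bystander. Origin under its centre.
- cutters: Side cutters with blue handles lying flat, 46 x 132 x 11 mm; bystander. Origin under the centre.
- tape: Tape measure, 34 x 77 x 60 mm; bystander. Origin under the centre.
- driver: Small screwdriver lying, 18 x 155 x 20 mm; bystander. Origin under the centre.
- cup: Tin cup, 76 mm across, 85 mm high; bystander. Origin under its centre.
- roll: Roll of tape lying flat, 86 mm across, 26 mm high; bystander. Origin under its centre.

How it is judged (in metres and radians):
On the way:
1. the cover is tugged up by at least 0.03 rad (8 mm at the bar) before the catch has been released (value of joint cover above 0.03 rad and distance of bolt_nose from where it was at the start of the episode below 0.004 m and contact force between the fingers and cover above 0.5 N).
At the end, for the whole second after the job is handed in: The cover stands open at least 0.66 rad (38 degrees) and still, and the gripper's fingers carry the cover (more than 0.5 N) through the last second (value of joint cover above 0.66 rad and contact force between the fingers and cover above 0.5 N and velocity of joint cover between -0.1 and 0.1 rad/s); the arm keeps its last pose, push and grip.
It fails at once if the release tab is worked (more than 10 mm) although the catch was not holding the cover (value of joint release above 0.01 m and distance of bolt_nose from where it was at the start of the episode below 0.004 m).
It fails at once if the cover is forced past the thrown bolt (value of joint cover above 0.12 rad and y of bolt_nose in the frame of fixture below 0.0965 m).
It fails at once if a bystander is shifted by more than 20 mm (distance of any of spool, cutters, tape, driver, cup, roll from where it was at the start of the episode above 0.02 m).
It also fails if it takes over 58 s, if anything falls off the work surface, if the arm or the gripper's body presses on something with over 40 N, if the wrist force passes 120 N, or if a joint passes its speed limit or range.

### The arm

A 7-joint arm with a two-finger parallel gripper is mounted at the origin on a cart in front of the work surface, level with it; the furniture and walls round the work are solid. World frame = base frame: x ahead of the robot, y to its left, z up, the work surface at z = 0. Lengths are in m, angles in degrees, forces in N, time in s.
With the tool pointing down it reaches from about 0.425 to 0.875 m from the base axis. Payload 9.9 kg.
Tool frame: the origin (TCP) lies at the very end of the fingers, on their centre line; the grasp point (between the pads) lies 19 mm behind it (env.grasp_offset is the distance from the TCP to the grasp point, in m); z points along the fingers, y is the line along which they close (so a half turn about z gives the same grasp; the last joint's range is limited). The gripper opens to 85 mm and grips with 20 to 120 N. Pads are 22 mm wide; open, the fingers measure 114 mm over their backs; the gripper's body (76 mm by 85 mm) begins 54 mm behind the grasp point. The pads swing forward as they close: fully open they stand 13 mm farther back than shut.
Start: joints at [-74.358, 32.985, 1.427, 82.34, -0.859, 64.687, -3.237], TCP at [0.236, 0.632, 0.231] pointing down, gripper open.
Joint ranges: [-157.87, 157.87], [-19.46, 123.44], [-87.15, 90], [11.01, 140.99], [-62.26, 242.26], [9.8, 113.94], [-161.44, 161.44]. Speed limits (degrees/s): [127.2, 127.2, 172.46, 172.46, 180, 180, 180].

### API

Orientations are given as [roll, pitch, yaw] about the fixed x, y, z axes, in that order (R = Rz(yaw) Ry(pitch) Rx(roll)).
In Python, from rig import env gives the robot as it stands. Calls block until the motion is done:
- env.move_to(position, orientation): joint-space move of the TCP to a pose.
- env.movel(position, rotation=None, max_speed=0.15, contact_N=None): straight line of the TCP; rotation=None keeps the orientation; max_speed is the mean speed in m/s. With contact_N (N) it stops when the force on the tool has changed by that much, and returns True; else False.
- env.movej(angles): joint-space move.
- env.grip(opening, grip_force=None): opening from 0.0 (shut) to 1.0 (fully open); grip_force is the grip in N (None keeps the last); returns when the fingers have stopped.
- env.sleep(seconds).
- env.inverse_kinematics(position, orientation): joint angles nearest the present ones, or None.
- env.snapshot(name): name is "scene" or "top" or "wrist"; returns the picture (480x640x3 uint8, red, green, blue); there is no depth.
- env.calibration(name): a dict with "mtx" (3x3 intrinsics, pixels), "eye" and "attitude" of the camera in the world. Camera axes: x right, y down, z forward; pixel columns grow to the right and rows downward; lengths in m; the calibration is good to about 2 mm. A picture is of the moment at which its call begins: read the wrist's pose just before it. calibration takes no time and is no camera call; for the wrist camera it gives the pose at the moment of the call.
A pose or a line that the arm cannot do raises env.MotionError and nothing moves.
- env.close_job(): hands the job in; it is judged then, once.
Readings, each from a call of its own:
- env.read_clock(): time.
- env.read_joint_pos(): joint angles.
- env.read_joint_vel(): joint speeds.
- env.read_effort(): joint torques, N m.
- env.read_ee_pos(): TCP position.
- env.read_orientation(): TCP orientation.
- env.read_contact_force(): force on the tool from outside, world axes, zero at the start.
- env.read_ft_torque(): the same for the moment, N m.
- env.read_opening(): opening from 0.0 (shut) to 1.0 (fully open).
- env.read_grasp_force(): force on a finger pad.
Only numpy, scipy, OpenCV 4.12 (cv2) and the standard library are available. Lean on these libraries where they do the work, as an engineer would, in place of code of your own. Each camera call takes 0.05 s, during which the arm holds its last target. There are 200 camera calls.

## Working session

There is one attempt and no reset: what is moved stays moved. The work goes in short steps, each a Python script; the robot and the scene stay as the last script left them, time stands still between calls to the robot, and variables do not carry over. Pictures are saved under pics/ and viewed, at most 10 in all, crops included, and the job is handed in when it is done.

```bash
ls; mkdir -p pics; python3 - <<'E'
from rig import env
import cv2
for n in("scene","top"):
    cv2.imwrite(f"pics/{n}0.png",env.snapshot(n)[:,:,::-1]); c=env.calibration(n); print(n,c)
print(env.read_clock(),env.grasp_offset,env.read_orientation())
E
```

```text
pics
rig.py
scene {'mtx': array([[450.45554964,   0.        , 319.64519341],
       [  0.        , 450.45554964, 239.44952777],
       [  0.        ,   0.        ,   1.        ]]), 'eye': array([-0.00859485, -1.00122902,  0.56788588]), 'attitude': array([-1.18332062e+02, -6.69928392e-03, -3.50875813e+01])}
top {'mtx': array([[560.71967479,   0.        , 323.46996605],
       [  0.        , 560.71967479, 246.99926004],
       [  0.        ,   0.        ,   1.        ]]), 'eye': array([ 0.37097224, -0.26800954,  1.18591142]), 'attitude': array([-173.46579593,    0.52820593,  -89.50479901])}
0.1 0.0187 [-1.79912374e+02  5.28047981e-03  1.59560042e+02]
```

View pics/top0.png

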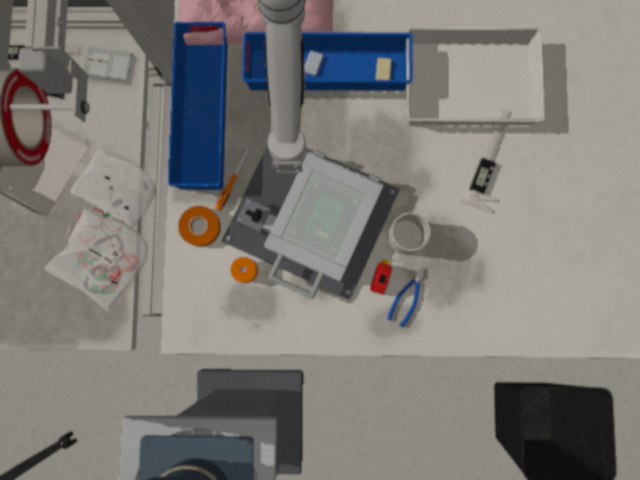

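View pics/scene0.png

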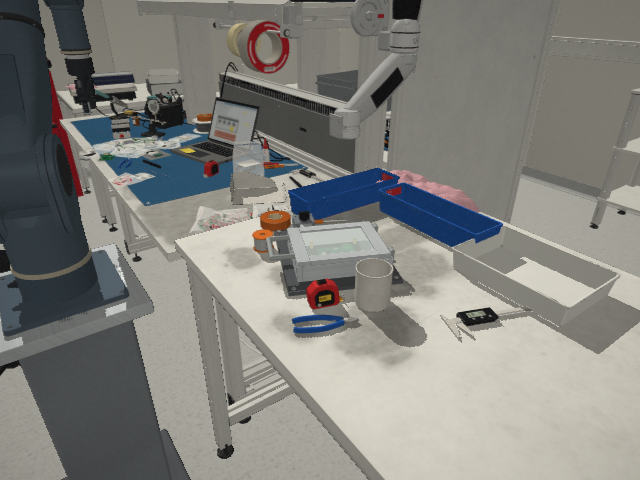

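The top view shows the fixture centred near (325,215), its handle bar near (295,287) and the black tab near (255,213). The spool is at (243,270), the tape measure at (381,277) and a lamp head at (287,148). The scene view shows the same lamp head at (345,122), above the fixture's back.

```bash
cat >h.py <<'E'
import numpy as np, cv2
from scipy.spatial.transform import Rotation as R
from rig import env
def ray(c,p):
    d=R.from_euler('xyz',c['attitude'],degrees=True).as_matrix()@np.linalg.inv(c['mtx'])@[p[0],p[1],1.]
    return np.array(c['eye']),d/np.linalg.norm(d)
def onz(c,p,z):
    e,d=ray(c,p); return e+d*(z-e[2])/d[2]
def tri(obs):
    A=np.zeros((3,3));b=np.zeros(3);rs=[ray(*o) for o in obs]
    for e,d in rs:
        P=np.eye(3)-np.outer(d,d);A+=P;b+=P@e
    x=np.linalg.solve(A,b); return x,[np.linalg.norm((np.eye(3)-np.outer(d,d))@(x-e)) for e,d in rs]
def proj(c,X):
    q=c['mtx']@R.from_euler('xyz',c['attitude'],degrees=True).as_matrix().T@(np.asarray(X)-c['eye']); return q[:2]/q[2]
E
python3 - <<'E'
from h import *
t=env.calibration('top');s=env.calibration('scene')
for n,p,z in[("barL",(273,283),.056),("barR",(315,295),.056),("tab",(255,213),.074),("boxFL",(268,243),.062),("boxBL",(308,153),.062),("boxBR",(382,183),.062),("boxFR",(340,282),.062),("spool",(243,270),.04),("tape",(381,277),.06)]:
    print(n,onz(t,p,z).round(3))
print("lamp",tri([(t,(287,148)),(s,(345,122))]))
w=env.calibration('wrist');print(w,env.read_ee_pos(),env.read_orientation())
E
```

```text
barL [ 0.427 -0.155  0.056]
barR [ 0.403 -0.24   0.056]
tab [ 0.566 -0.118  0.074]
boxFL [ 0.507 -0.144  0.062]
boxBL [ 0.694 -0.223  0.062]
boxBR [ 0.632 -0.375  0.062]
boxFR [ 0.429 -0.29   0.062]
spool [ 0.453 -0.092  0.04 ]
tape [ 0.44  -0.373  0.06 ]
lamp (array([ 0.62688433, -0.1989525 ,  0.31875534]), [np.float64(0.0015379145355182038), np.float64(0.0015379145355181995)])
{'mtx': array([[396.83785839,   0.        , 328.94081447],
       [  0.        , 396.83785839, 241.08938647],
       [  0.        ,   0.        ,   1.        ]]), 'eye': array([0.16854455, 0.65717349, 0.37272107]), 'attitude': array([1.63419245e+02, 9.79194863e-02, 6.95350580e+01])} [0.23559536 0.63209309 0.23052507] [-1.79912374e+02  5.28047981e-03  1.59560042e+02]
```

```bash
python3 - <<'E'
from h import *
t=env.calibration('top');s=env.calibration('scene')
print("magn",tri([(t,(25,115)),(s,(266,47))]))
print("arm2",tri([(t,(285,20)),(s,(403,35))]))
q0=env.read_joint_pos();print(np.round(q0,1))
for nm,p in dict(ret=(.17,.42,.25),view=(.42,-.12,.28),view2=(.47,-.2,.28),bar=(.415,-.198,.04),open=(.479,-.225,.22),tab=(.566,-.118,.06)).items():
  for y in(67,-113,157,-23):
    q=env.inverse_kinematics(p,[180,0,y]); print(nm,y,None if q is None else np.round(q,0))
E
```

```text
magn (array([0.62999448, 0.15091505, 0.44892709]), [np.float64(0.004261306678541082), np.float64(0.0042613066785411905)])
arm2 (array([ 0.75746499, -0.21378707,  0.49067867]), [np.float64(0.00937267904773818), np.float64(0.009372679047738027)])
[-74.4  33.    1.4  82.4  -0.9  64.7  -3.2]
ret 67 [-95.  14.  26. 113.  -8.  54. -87.]
ret -113 [-57.  14. -22. 112.   6.  55.  76.]
ret 157 [-75.  13.   2. 113.  -1.  54.  -6.]
ret -23 [-38.  17. -46. 111.  14.  57. 156.]
view 67 [-34.  16.  57. 113. -15.  60.   7.]
view -113 [ 65.  21. -74. 110.  22.  65. 140.]
view 157 [-23.  12.  41. 113.  -9.  59.  89.]
view -23 [-39.  19.  66. 113. -20.  61. -77.]
view2 67 [-21.  25.  59. 104. -24.  65.  23.]
view2 -113 [ -27.   36.   78.  104.  -37.   72. -142.]
view2 157 [-13.  21.  44. 103. -16.  62. 104.]
view2 -23 [-24.  28.  65. 104. -28.  66. -62.]
bar 67 [ 14.  33.   9. 126. -13.  22.  10.]
bar -113 [ 37.  33. -25. 125.  31.  27. 145.]
bar 157 [ 15.  32.   6. 126.  -9.  22.  96.]
bar -23 [-12.  44.  52. 127. -60.  39. -29.]
open 67 [-19.  36.  66. 107. -37.  63.  38.]
open -113 [ -22.   43.   78.  107.  -45.   70. -132.]
open 157 [ -5.  25.  37. 106. -18.  55. 107.]
open -23 [-14.  30.  52. 106. -28.  58. -63.]
tab 67 [ -7.  39.  23. 109. -24.  37.   7.]
tab -113 [ 16.  37. -14. 108.  14.  37. 151.]
tab 157 [  2.  37.   8. 108.  -8.  36.  82.]
tab -23 [-23.  48.  52. 109. -51.  49. -56.]
```

```bash
python3 - <<'E'
from h import *
env.movej(env.inverse_kinematics((.17,.42,.25),[180,0,157]))
q=np.array(env.read_joint_pos()); q[0]=18; env.movej(q)
for i,p in enumerate([(.42,-.11,.27),(.44,-.22,.27)]):
    env.move_to(p,[180,0,67]); env.sleep(.3)
    c=env.calibration('wrist'); im=env.snapshot('wrist')
    cv2.imwrite(f"pics/w{i}.png",im[:,:,::-1]); np.save(f"pics/w{i}.npy",c,allow_pickle=True)
    print(np.round(env.read_joint_pos(),0),c['eye'],c['attitude'])
print(env.read_clock(),env.read_contact_force())
E
```

```text
[ 10.  10.  -2. 113.   0.  57. -15.] [ 0.44865895 -0.0446246   0.41196094] [ 1.63495272e+02 -7.19522844e-02 -2.31065303e+01]
[ 19.  15.   3. 106.  -1.  59.  -1.] [ 0.46866651 -0.15303947  0.41236634] [ 1.63524152e+02 -1.06191866e-01 -2.29361987e+01]
5.0083 [-0.10576303 -0.66481675  0.60118801]
```

View pics/w0.png

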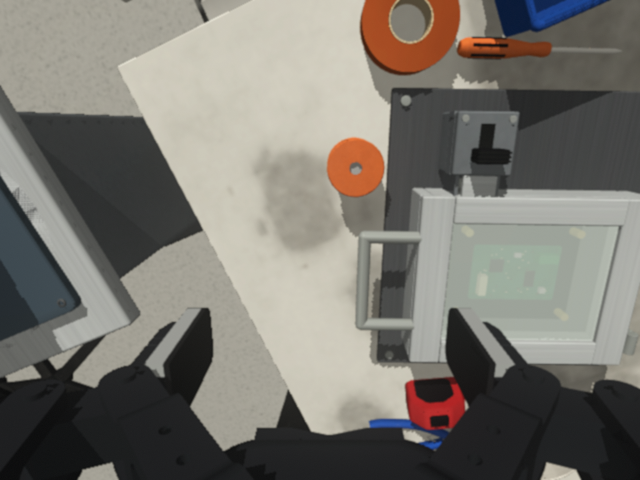

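View pics/w1.png

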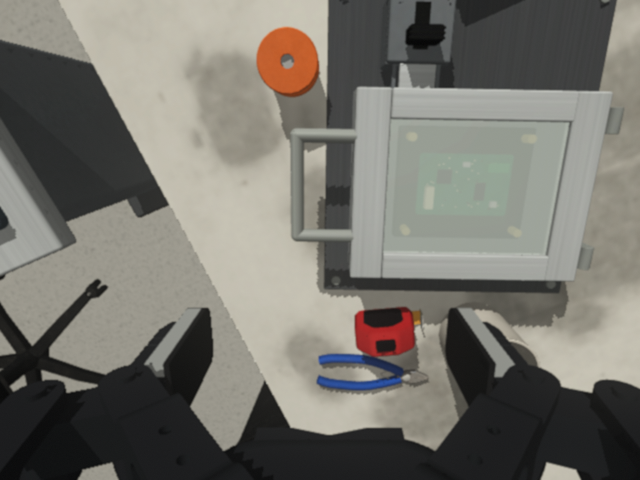

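Both views show the bar, from (363,236) to (362,325) in w0 and from (297,133) to (297,237) in w1. The black tab is the wide block at about (492,156) in w0 and (425,33) in w1, with its slot running up from it. I'll refine these with masks and enlarged crops.

```bash
python3 - <<'E'
from h import *
a=cv2.imread('pics/w0.png');b=cv2.imread('pics/w1.png')
z=lambda i,x,y,w=90,h=60:cv2.resize(i[y:y+h,x:x+w],None,fx=4,fy=4,interpolation=cv2.INTER_CUBIC)
cv2.imwrite('pics/crop.png',np.vstack([np.hstack([z(a,445,110),z(b,380,0)]),np.hstack([z(a,345,225,90,60),z(b,285,120,90,60)])]))
for i,(im,tr,br) in enumerate([(a,(450,115,70,55),(350,248,25,65)),(b,(390,0,60,55),(287,145,25,80))]):
    x,y,w,h=tr; g=im[y:y+h,x:x+w].max(2); m=(g<35).astype(np.uint8)
    n,l,s,c=cv2.connectedComponentsWithStats(m); k=[(s[j]+[x,y,0,0,0]).tolist() for j in range(1,n) if s[j,4]>30]; print('tab',k)
    print([int(v) for v in m.sum(1)])
    x,y,w,h=br; g=cv2.cvtColor(im,cv2.COLOR_BGR2GRAY)[y:y+h,x:x+w]; print('barrows',g[::20].tolist())
E
```

```text
tab [[472, 125, 38, 39, 813]]
[0, 0, 0, 0, 0, 0, 0, 0, 0, 0, 12, 12, 12, 12, 12, 12, 12, 11, 12, 12, 12, 12, 12, 12, 11, 11, 12, 12, 12, 12, 12, 12, 12, 13, 27, 34, 36, 38, 38, 37, 37, 37, 37, 37, 36, 36, 36, 33, 28, 0, 0, 0, 0, 0, 0]
barrows [[195, 195, 194, 194, 194, 193, 189, 166, 137, 127, 134, 143, 146, 145, 139, 134, 128, 121, 109, 105, 134, 169, 183, 186, 186], [189, 187, 185, 182, 180, 174, 158, 134, 126, 132, 141, 145, 145, 140, 135, 129, 122, 111, 103, 111, 135, 148, 151, 149, 149], [172, 170, 169, 167, 165, 159, 139, 126, 131, 140, 146, 146, 141, 136, 130, 123, 114, 103, 107, 131, 148, 150, 147, 133, 110], [192, 191, 190, 189, 182, 157, 131, 130, 139, 146, 147, 142, 137, 133, 124, 115, 105, 109, 132, 147, 148, 139, 115, 94, 89]]
tab [[406, 2, 39, 47, 1078]]
[0, 0, 7, 13, 13, 13, 13, 13, 13, 13, 14, 14, 14, 14, 13, 13, 13, 13, 13, 13, 13, 13, 13, 14, 16, 31, 34, 36, 35, 36, 37, 37, 37, 37, 37, 37, 37, 38, 38, 37, 36, 35, 34, 32, 30, 23, 15, 15, 13, 0, 0, 0, 0, 0, 0]
barrows [[181, 180, 166, 141, 125, 129, 137, 138, 134, 131, 126, 120, 113, 105, 95, 84, 85, 101, 112, 114, 114, 114, 114, 113, 114], [183, 184, 180, 152, 127, 129, 136, 138, 133, 130, 127, 121, 114, 106, 95, 88, 110, 152, 174, 177, 176, 176, 175, 175, 173], [184, 184, 178, 155, 131, 128, 135, 138, 135, 130, 128, 122, 115, 107, 96, 87, 99, 128, 145, 146, 145, 144, 145, 144, 143], [177, 176, 171, 153, 133, 128, 134, 137, 136, 131, 127, 122, 116, 107, 97, 89, 100, 130, 147, 150, 148, 148, 147, 146, 145]]
```

View pics/crop.png

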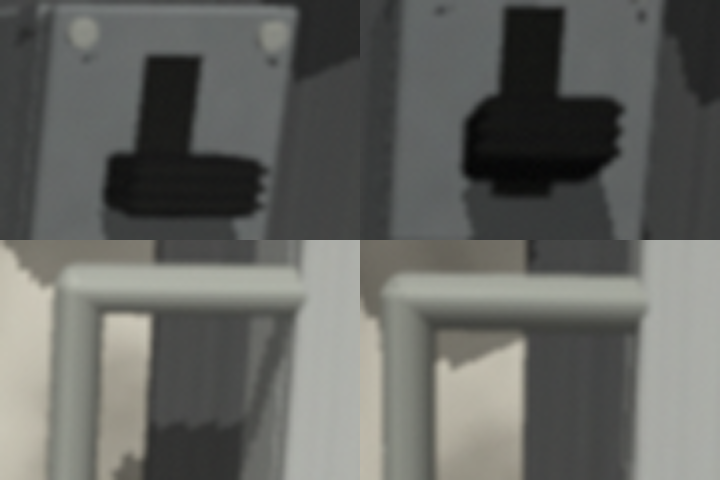

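The crops show the tab's top face centred near (491.5,156) in w0 and (427.5,30.5) in w1. The bar's near corner is at (365,237.5) in w0 and (297.3,135.5) in w1.

```bash
python3 - <<'E'
from h import *
c0=np.load('pics/w0.npy',allow_pickle=True).item();c1=np.load('pics/w1.npy',allow_pickle=True).item();t=env.calibration('top')
P={}
for n,p,q in[("barA",(364.8,237.5),(297.3,135.5)),("barB",(361,323.5),(297,236)),("tabtop",(491.5,156.2),(427.5,30.8)),
  ("coverFL",(415,190),(358,88)),("tabback",(491,148.5),(427.5,24.3))]:
    P[n],e=tri([(c0,p),(c1,q)]);print(n,P[n].round(4),np.round(e,4))
for n,p,z in [("FL",(358,88),.062),("BL",(611,92),.062),("BR",(574,279),.062),("FR",(352,278),.062)]:
    P[n]=onz(c1,p,z);print(n,P[n].round(4))
y=P['barA']-P['barB'];print("len",np.linalg.norm(y),"yaw bar",np.degrees(np.arctan2(-y[0],y[1])))
for a,b in(("FL","BL"),("FR","BR")):
    d=P[b]-P[a];print(np.linalg.norm(d),"yaw",np.degrees(np.arctan2(d[1],d[0])))
for a,b in(("FR","FL"),("BR","BL")):
    d=P[b]-P[a];print(np.linalg.norm(d),"yaw",np.degrees(np.arctan2(-d[0],d[1])))
# from bar: tab height bar
for n,p,q,z in[("barA",(364.8,237.5),(297.3,135.5),.056),("barB",(361,323.5),(297,236),.056),("tab",(491.5,156.2),(427.5,30.8),.084)]:
    print(n,onz(c0,p,z).round(4),onz(c1,q,z).round(4))
E
```

```text
barA [ 0.44   -0.1517  0.0562] [0.0002 0.0002]
barB [ 0.4027 -0.2346  0.0535] [0.0004 0.0004]
tabtop [ 0.5627 -0.1206  0.0806] [0.0012 0.0012]
coverFL [ 0.5041 -0.1351  0.025 ] [0.0019 0.0019]
tabback [ 0.566  -0.1157  0.0747] [0.001 0.001]
FL [ 0.5024 -0.1366  0.062 ]
BL [ 0.6946 -0.2212  0.062 ]
BR [ 0.6283 -0.374   0.062 ]
FR [ 0.4348 -0.2908  0.062 ]
len 0.09102707624798687 yaw bar -24.21194548780073
0.21001691856069646 yaw -23.77509735430535
0.21064203383688393 yaw -23.255345875270116
0.1684073987786674 yaw -23.67934224046852
0.16649879812246593 yaw -23.466110090546646
barA [ 0.4398 -0.1517  0.056 ] [ 0.4402 -0.1516  0.056 ]
barB [ 0.4034 -0.2332  0.056 ] [ 0.4027 -0.2342  0.056 ]
tab [ 0.5603 -0.1199  0.084 ] [ 0.5629 -0.1207  0.084 ]
```

Heights check out: bar 54–56 mm, tab top about 81 mm, cover about 210 x 167 mm, yaw −23.6°. Next is the grasp and the tug.

```bash
cat >>h.py <<'E'
YAW=-23.6; cy,sy=np.cos(np.radians(YAW)),np.sin(np.radians(YAW))
FX=np.array([cy,sy,0]);FY=np.array([-sy,cy,0]); BAR=np.array([.4215,-.193,.056])
OB=[180,0,YAW+90]
def st(m): print(m,'t',round(env.read_clock(),2),'p',np.round(env.read_ee_pos(),4),'F',np.round(env.read_contact_force(),1),'op',round(env.read_opening(),3),'g',round(env.read_grasp_force(),1))
E
python3 - <<'E'
from h import *
env.move_to(BAR+[0,0,.06],OB); env.grip(.45,30)
hit=env.movel(BAR-[0,0,env.grasp_offset],OB,.1,contact_N=8); st(('down',hit))
if not hit:
    env.grip(0,40); st('grip')
    p0=np.array(env.read_ee_pos())
    if env.read_opening()>.08:
        hit=env.movel(p0+[0,0,.020],None,.03,contact_N=9); st(('tug',hit)); print((np.array(env.read_ee_pos())-p0)*1e3)
E
```

```text
('down', False) t 7.14 p [ 0.4217 -0.1931  0.0376] F [ 0.3 -0.8  0.2] op 0.447 g 0.0
grip t 7.5 p [ 0.4202 -0.1924  0.0378] F [-4.   2.5  7.5] op 0.122 g 38.9
('tug', True) t 7.72 p [ 0.4201 -0.1924  0.0382] F [ 0.7 -1.5 -2.1] op 0.122 g 39.0
[-0.09659197  0.05090945  0.38493223]
```

The stop was early: the grip preload (+7.5 N) reversing was enough to trigger the threshold. I'll repeat the tug from this unloaded baseline.

```bash
python3 - <<'E'
from h import *
p0=np.array(env.read_ee_pos()); p0[2]=.0378
for dz in (.004,.008,.012,.016,.020):
    hit=env.movel(p0+[0,0,dz],None,.04,contact_N=10); st((dz,hit))
    if hit: break
E
```

```text
(0.004, False) t 7.98 p [ 0.4201 -0.1924  0.0419] F [ 0.1 -0.1 -2.3] op 0.125 g 39.1
(0.008, False) t 8.23 p [ 0.4202 -0.1924  0.046 ] F [ 0.6 -0.7 -2.9] op 0.122 g 39.1
(0.012, False) t 8.48 p [ 0.4203 -0.1925  0.05  ] F [ 1.6 -0.9 -1.4] op 0.121 g 39.1
(0.016, False) t 8.73 p [ 0.4204 -0.1925  0.0526] F [  6.9  -4.2 -32.4] op 0.121 g 40.6
(0.02, False) t 8.98 p [ 0.4204 -0.1924  0.0564] F [  7.1  -3.3 -33.1] op 0.12 g 39.4
```

The cover is caught. It hit a hard stop at about 13–14 mm with −32 N, and after that the bar only slipped in the grip. I'll let it down and go to the tab, with the wrist tilted away from the lamp.

```bash
cat >>h.py <<'E'
TAB=np.array([.562,-.1203,.074]); OT=[180,15,YAW+180]
E
python3 - <<'E'
from h import *
p=np.array(env.read_ee_pos())
env.movel([p[0],p[1],.041],None,.05); st('lowered')
env.grip(.5); 
env.movel(BAR+[0,0,.10],OB,.15)
a=TAB-.002*FX; a[2]=.12
print(env.inverse_kinematics(a,OT),env.inverse_kinematics([a[0],a[1],.068],OT))
env.move_to(a-.03*FX+[0,0,.02],OT); env.movel(a,None,.1); st('above')
cv2.imwrite('pics/w2.png',env.snapshot('wrist')[:,:,::-1])
cv2.imwrite('pics/s2.png',cv2.resize(env.snapshot('scene')[:,:,::-1][80:320,200:520],None,fx=2,fy=2))
E
```

```text
lowered t 9.47 p [ 0.4201 -0.1923  0.0415] F [-1.9  1.  11.9] op 0.123 g 44.2
[ 14.02737854  26.59375434 -13.78141863 119.33596813  30.06673738
  23.42490815  42.26366166] [  8.63349373  31.39973735  -6.35803258 122.19423981  34.52736109
  14.9054899   37.43759232]
above t 12.09 p [ 0.5597 -0.1199  0.1196] F [-0.3  0.3 -0.4] op 0.501 g 0.0
```

View pics/w2.png

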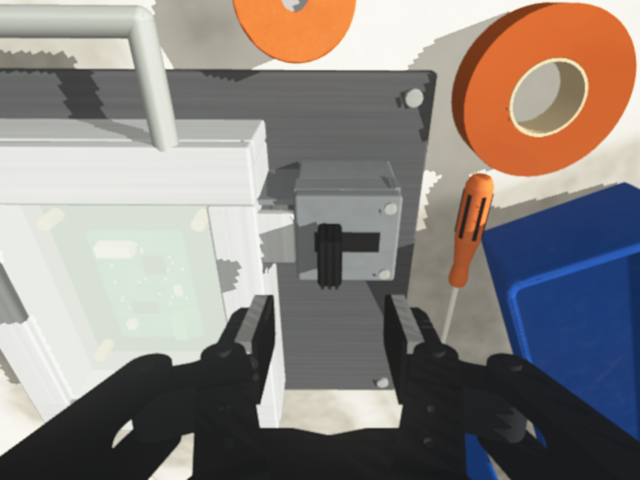

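View pics/s2.png

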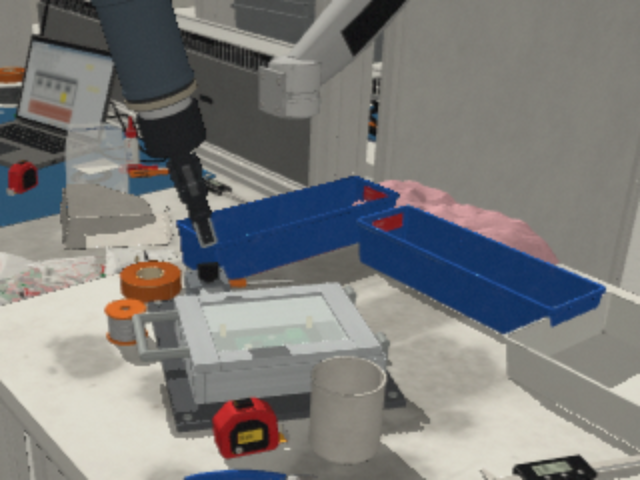

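The tab, at (329,255) in the wrist view, sits on the fingers' midline, and the lamp is well clear. I'll descend, pinch and slide.

```bash
python3 - <<'E'
from h import *
c=env.calibration('wrist'); print('pred tab top',proj(c,TAB+[0,0,.01]))
a=TAB-.002*FX; a[2]=.069
hit=env.movel(a,None,.08,contact_N=8); st(('down',hit))
if not hit:
    env.grip(0,50); st('pinch')
    p0=np.array(env.read_ee_pos())
    if env.read_opening()>.08:
      f0=np.array(env.read_contact_force())@FY
      for d in np.arange(.003,.0175,.002):
        env.movel(p0+d*FY,None,.04); f=np.array(env.read_contact_force())@FY
        print(round(d,3),'act',round((np.array(env.read_ee_pos())-p0)@FY*1e3,1),'Fy',round(f-f0,1),round(env.read_opening(),3))
        if f-f0<-14: break
      env.sleep(.2); st('slid')
cv2.imwrite('pics/w3.png',env.snapshot('wrist')[:,:,::-1])
E
```

```text
pred tab top [329.70461793 264.99673208]
('down', False) t 12.98 p [ 0.5604 -0.1194  0.0693] F [-0.5  0.7 -0.8] op 0.5 g 0.0
pinch t 13.37 p [ 0.5604 -0.1196  0.0697] F [-1.1  1.   6. ] op 0.129 g 51.4
0.003 act 2.0 Fy -3.8 0.124
0.005 act 5.1 Fy -0.4 0.125
0.007 act 7.9 Fy -0.7 0.124
0.009 act 9.4 Fy -0.9 0.125
0.011 act 11.2 Fy -1.3 0.124
0.013 act 13.2 Fy -0.6 0.127
0.015 act 13.8 Fy -5.1 0.125
0.017 act 13.8 Fy -10.7 0.121
slid t 15.57 p [ 0.566  -0.1069  0.0697] F [-3.3 -9.2  4. ] op 0.124 g 51.4
```

View pics/w3.png

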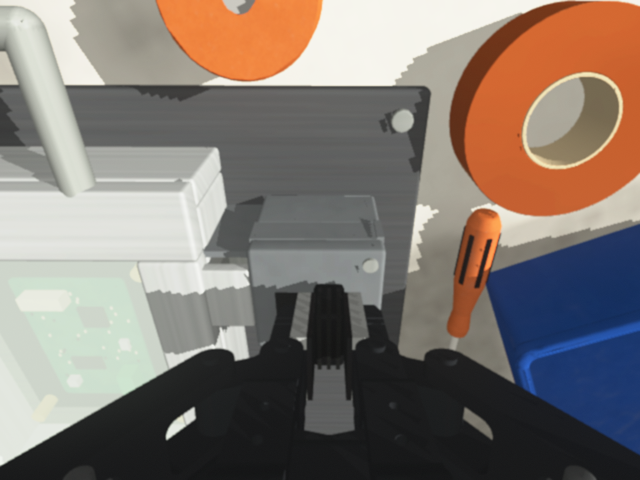

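The tab moved 13.8 mm to its end stop and is still firmly held. Now I release it, regrip the bar, test gently that the cover is free, and lift it along the hinge arc.

```bash
python3 - <<'E'
from h import *
env.grip(.45); p=np.array(env.read_ee_pos()); env.movel(p+[0,0,.07],None,.15)
env.move_to(BAR+[0,0,.07],OB); env.movel(BAR-[0,0,env.grasp_offset],OB,.1); env.grip(0,60); st('grip')
print(np.round(env.read_joint_pos()))
p0=np.array(env.read_ee_pos()); r=.272; ok=env.read_opening()>.08
arc=lambda th:p0+r*(1-np.cos(th))*FX+np.array([0,0,r*np.sin(th)])
for th in (.015,.03,.045,.055,.065,.075,.085):
    if not ok: break
    env.movel(arc(th),None,.04); F=env.read_contact_force(); print(th,np.round(F,1))
    if F[2]<-10: ok=False
if ok:
    for th in np.arange(.15,.745,.1).tolist()+[.75]:
        env.movel(arc(th),None,.08); F=env.read_contact_force(); print(round(th,2),np.round(F,1),round(env.read_opening(),3))
        if np.linalg.norm(F)>25: print('STOP');break
st('end')
for n in('scene',):
    im=env.snapshot(n)[:,:,::-1]; cv2.imwrite('pics/s4.png',cv2.resize(im[80:320,200:520],None,fx=2,fy=2))
E
```

```text
grip t 18.79 p [ 0.4201 -0.1924  0.0378] F [-4.4  2.3  9.6] op 0.113 g 58.5
[ 18.  33.   2. 126.  -3.  22.  -2.]
0.015 [-1.   0.1 -2.2]
0.03 [ 0.1  1.  -1.8]
0.045 [ 0.4  0.1 -2.5]
0.055 [ 0.5  1.  -2.9]
0.065 [ 0.2  0.8 -3.1]
0.075 [-0.9  0.7 -3.7]
0.085 [-1.5  0.5 -1.4]
0.15 [-1.3  1.2 -3. ] 0.118
0.25 [-2.8  2.5 -2.4] 0.114
0.35 [-4.2  3.1 -1. ] 0.118
0.45 [-6.3  4.   0. ] 0.117
0.55 [-9.9  4.6  5.6] 0.12
0.65 [-13.1   6.8   9. ] 0.114
0.75 [-17.3   8.4  13.9] 0.116
end t 23.88 p [ 0.484  -0.2207  0.2237] F [-17.3   8.4  13.9] op 0.116 g 58.9
```

View pics/s4.png

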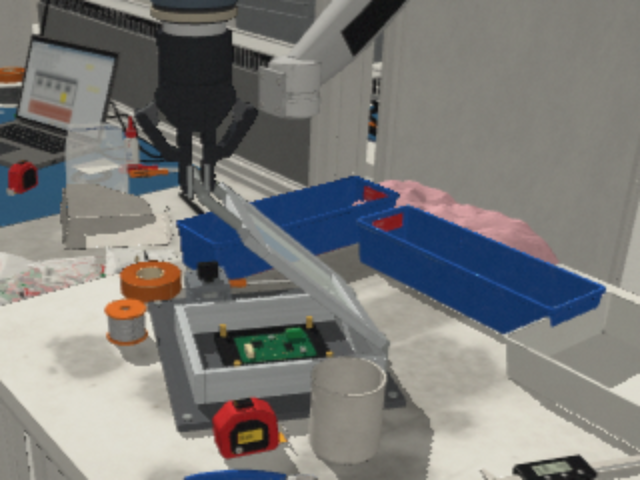

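The cover is open about 43° and held in the grip. There is a 23 N radial preload from a small radius error, so I'll ease the hand outward a little, then check.

```bash
python3 - <<'E'
from h import *
th=.75; u=-np.cos(th)*FX+np.array([0,0,np.sin(th)])
p=np.array(env.read_ee_pos())
for k in range(1,5):
    env.movel(p+.0015*k*u,None,.03); env.sleep(.2); F=np.array(env.read_contact_force()); st(k); print(F@u)
    if F@u<8: break
im=env.snapshot('scene'); old=cv2.imread('pics/scene0.png')[:,:,::-1]
env.sleep(1); st('hold')
d=(np.abs(env.snapshot('scene')[90:330,230:420].astype(int)-im[90:330,230:420])>25).any(2).sum(); print('moving px',d)
# bystander check: changed pixels of spool/tape/cup/cutters regions vs the start
for n,(x,y,w,h) in dict(spool=(252,228,20,24),tape=(305,278,38,32),cup=(355,262,38,50),cutters=(290,314,66,20)).items():
    print(n,(np.abs(im[y:y+h,x:x+w].astype(int)-old[y:y+h,x:x+w])>40).any(2).mean().round(3))
E
```

```text
1 t 24.43 p [ 0.4846 -0.221   0.2248] F [ 5.1 -1.4 -8.5] op 0.112 g 59.4
-9.616034825088088
hold t 25.48 p [ 0.4845 -0.221   0.2248] F [ 5.2 -1.5 -7.1] op 0.116 g 59.4
moving px 2
spool 0.1
tape 0.01
cup 0.015
cutters 0.0
```

```bash
python3 -c "
from rig import env
print(env.close_job())"
```

```text
the job is handed in; nothing more can be done
None
```

The tug showed the cover was caught, so I let it down, slid the release tab 13.8 mm to its stop, lifted the cover to about 43° (estimated from the hand's height), and handed the job in at about 25.5 s with the gripper still holding it open; no verdict was returned.

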